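Set a hat former's heat lever to the third click and start it

ROBOT

A 6-joint arm with a two-finger parallel gripper is mounted at the origin on the work surface. World frame = base frame: x ahead of the robot, y to its left, z up, the work surface at z = 0. Lengths are in m, angles in degrees, forces in N, time in s.
With the tool pointing down it reaches from about 0.225 to 0.875 m from the base axis. Payload 3.4 kg.
Tool frame: the origin (TCP) lies midway between the tips of the shut fingers; the grasp point (between the pads) lies 19 mm behind it; z points along the fingers, y is the line along which they close (so a half turn about z gives the same grasp; the last joint's range is limited). The gripper opens to 85 mm and grips with 20 to 120 N. Pads are 22 mm wide; open, the fingers measure 114 mm over their backs; the gripper's body (76 mm by 85 mm) begins 54 mm behind the grasp point. The pads swing forward as they close: fully open they stand 13 mm farther back than shut.
Start: joints at [58.384, 15.808, 86.224, -0, 77.962, -6.933], TCP at [0.24, 0.522, 0.202] pointing down, gripper open.
Joint ranges: [-165.64, 165.64], [-43.16, 119.46], [12.63, 154.43], [-67.54, 247.53], [6.08, 155.33], [-154.97, 154.97]. Speed limits (degrees/s): [147.25, 147.25, 180, 180, 180, 180].

INTERFACE

Orientations are given as a 3x3 rotation matrix whose columns are the frame's x, y, z axes.
In Python, from bench import * gives the robot as it stands.
- The arm moves only by the tool arm_command, never from a script. Its argument "targets" is a list of rows, each a list of 5 numbers: the shift along the tool's x, y, z in mm, then the turn about the tool's z in rad, then the opening in per cent of the stroke, from 0 (shut) to 100 (fully open). A call has 1 to 5 rows; each row is the pose to reach, as a shift and turn from the pose commanded when the call began, along the tool's axes at that moment; what a row does not reach only later rows make up. A row lasts 1/12 s, in which the tool goes at most 41.7 mm and 7.16 degrees, less where a joint would pass 70% of its speed; a pose out of reach is approached as far as the arm can. A call with a gripper value outside its range is refused whole. The fingers move at their own pace and stop on an object; the grip force is fixed at half the most. Time passes only in rows, so rows that repeat a pose let the fingers close. It gives the time, the measured TCP pose, the force, the opening and the grip force at its end, in the units of the state.
- get_state(): the state, without advancing time (a new reading comes with each control period).
- camera(name): name is "scene" or "side" or "wrist"; returns a dict with "frame" (480x640x3 uint8, red, green, blue), "fx", "fy", "cx", "cy" (pixels), "R" (3x3) and "t" (3): a world point X has camera coordinates R X + t; the wrist camera has in their place "T_tool_cam" (4x4, takes a point from camera to tool coordinates, whose origin is the TCP and whose axes are the flange's). Camera axes: x right, y down, z forward; pixel columns grow to the right and rows downward; lengths in m; the calibration is good to about 2 mm. A picture is of the moment at which its call begins: read the wrist's pose just before it. There is no depth.
- sign_off(): hands the job in; it is judged then, once.
The state is a dict: "time": time; "joints": joint angles; "qvel": joint speeds; "joint_efforts": joint torques, N m; "eef_pos": TCP position; "orientation": TCP orientation; "force": force on the tool from outside, world axes, zero at the start; "ft_torque": the same for the moment, N m; "grip_width": finger opening in m; "finger_force": force on a finger pad.
Only numpy, scipy, OpenCV 4.12 (cv2) and the standard library are available. Lean on these libraries where they do the work, as an engineer would, in place of code of your own. Each camera call takes 0.05 s, during which the arm holds its last target. There are 200 camera calls.

TASK

On the hat former, first push the heat lever fully back to its off stop, then slide it towards the dome, counting the clicks, and stop in the third notch without running past it. Only then press the round start button all the way down and move clear, leaving the lever in the third notch. Push with the outside of the fingers only, never taking the lever between them, and leave the brush, the spool and the pin jar alone.

Things in the scene. Friction and masses are not known exactly. Their poses are not given: they have to be found in the camera images.
- former: Hat former fixed to the table: grey metal housing 70 mm high, x -100 to +100, y -110 to +310 mm, with a flat control deck on top and, at (0, +205) mm, an aluminium dome 158 mm wide on a 176 mm disc, its top 210 mm above the table. Origin on the table under the middle of the control deck; x points away from the robot at yaw 0, y from the deck towards the dome, z up.
- heat_lever (a joint): Lever travel in m along former +y (towards the dome): 0 off stop (hard), hard stop at 0.100. Spring notches every 20 mm: off 0, clicks 0.020, 0.040, 0.060 (third), 0.080, 0.100; ridges halfway between. 3 to 5 N pushes it up a ridge; once over, it snaps ahead of the finger into the next notch and stays there. Starts near the first or second click.
- lever_top (a point): Top middle of the lever's handle, an upright black paddle 30 mm wide (former x), 14 mm thick (former y, the way it slides), 38 mm tall; its top is 45, its underside 7 mm above the deck. Axes as the former's. Moves with the lever on a track at former x = -35 mm; six ticks beside it mark the notches, the long one (y = -50 mm, far from the dome) is off.
- start_button (a joint): Travel of the start button in m: 0 up, 0.006 fully down. A spring returns it when let go; fully down takes about 5 N.
- start_button_top (a point): Middle of the top of the round steel start button (30 mm across, in a black housing) on the deck at x = +55, y = 0 mm of the former; it is pressed straight down.
- hat_brush: Loose wooden hat brush, 150 x 32 x 38 mm, bristles down on the table; origin under its middle, long axis x. To be left alone.
- spool: Loose wooden spool standing upright, 48 mm wide, 55 mm tall; origin at the centre of its underside. To be left alone.
- pin_jar: Loose closed glass pin jar with a steel cap, 54 mm wide, 65 mm tall; origin at the centre of its underside. To be left alone.

How it is judged (in metres and radians):
On the way, in this order (a step that is already met when the one before it is completed fails the run):
1. the lever is back at its off stop (value of joint heat_lever below 0.003 m), for 0.1 s.
2. the lever rests in the third notch (value of joint heat_lever between 0.056 and 0.064 m), for 0.2 s.
3. the start button is pressed down (value of joint start_button above 0.0045 m), for 0.02 s.
At the end, for the whole second after the job is handed in: The lever rests in the third notch (0.060 m, within 4 mm), and the start button, pressed at least 4.5 mm after the lever was set, is up again (all of step 2 and velocity of joint heat_lever between -0.01 and 0.01 m/s and value of joint start_button below 0.0015 m); the robot touches nothing.
It fails at once if the lever was pushed over the ridge past the third notch (value of joint heat_lever above 0.072 m).
It fails at once if the start button was pressed while the lever was not in the third notch (value of joint start_button above 0.003 m and (value of joint heat_lever below 0.054 m or value of joint heat_lever above 0.066 m)).
It fails at once if the lever was taken between the fingers (y of the grasp point in the frame of lever_top between -0.007 and 0.007 m and x of the grasp point in the frame of lever_top between -0.018 and 0.018 m and z of the grasp point in the frame of lever_top below 0.008 m).
It fails at once if the brush, the spool or the jar was moved or lifted (distance of any of hat_brush, spool, pin_jar from where it was at the start of the episode above 0.02 m).
It also fails if it takes over 64 s, if anything falls off the work surface, if the arm or the gripper's body presses on something with over 40 N, if the wrist force passes 120 N, or if a joint passes its speed limit or range.

## Working session

There is one attempt and no reset: what is moved stays moved. The work goes in short steps, Python scripts to look and compute and a tool call to move; the robot and the scene stay as the last step left them, time stands still between calls to the robot, and variables do not carry over. Pictures are saved under pics/ and viewed, at most 10 in all, crops included, and the job is handed in when it is done.

Besides the shell and the picture viewer there is one more tool, called after "Emit:" in YAML: its name, and indented under it one key for each argument. arm_command: Moves the arm, as the interface text tells. Its arguments: {"type":"object","properties":{"targets":{"type":"array","items":{"type":"array","items":{"type":"number"}}}},"required":["targets"]}

```bash
mkdir -p pics; ls; python3 - <<'E'
from bench import *
import cv2
s=get_state();print(s['time'],s['eef_pos'],s['orientation'],s['grip_width'])
for n in("scene","side","wrist"):
    c=camera(n);cv2.imwrite(f"pics/{n}0.png",c["frame"][:,:,::-1]);print(n,{k:v for k,v in c.items() if k!="frame"})
E
```

```text
pics
0.0 [0.23981226 0.52195669 0.20073218] [[-9.08639561e-01  4.17580200e-01 -9.61530261e-04]
 [ 4.17581257e-01  9.08638170e-01 -1.60302088e-03]
 [ 2.04293316e-04 -1.85808521e-03 -9.99998253e-01]] 0.08524528270381256
scene {'fx': 502.7378151176914, 'fy': 502.7378151176914, 'cx': 318.31411050822015, 'cy': 232.0795803461376, 'R': array([[ 0.74906273,  0.66231816,  0.01548137],
       [ 0.5599732 , -0.62048021, -0.54903036],
       [-0.3540269 ,  0.41992733, -0.83565902]]), 't': array([-0.41443381, -0.32541247,  1.19131192])}
side {'fx': 476.1960208396267, 'fy': 476.1960208396267, 'cx': 316.9043310900297, 'cy': 240.70859623276868, 'R': array([[-0.97853476, -0.2053836 , -0.01694975],
       [-0.14678611,  0.75235057, -0.64220126],
       [ 0.14464976, -0.62592828, -0.76634864]]), 't': array([0.56462494, 0.19011396, 0.65496698])}
wrist {'fx': 380.1245633973717, 'fy': 380.1245633973717, 'cx': 320.4249322127075, 'cy': 238.77871910774434, 'T_tool_cam': array([[-2.98903280e-04, -9.51747113e-01, -3.06883275e-01,
         7.84105995e-02],
       [ 9.99999871e-01, -1.58813615e-04, -4.81462672e-04,
         9.59101924e-05],
       [ 4.09493466e-04, -3.06883379e-01,  9.51747038e-01,
        -1.71444935e-01],
       [ 0.00000000e+00,  0.00000000e+00,  0.00000000e+00,
         1.00000000e+00]])}
```

View pics/scene0.png

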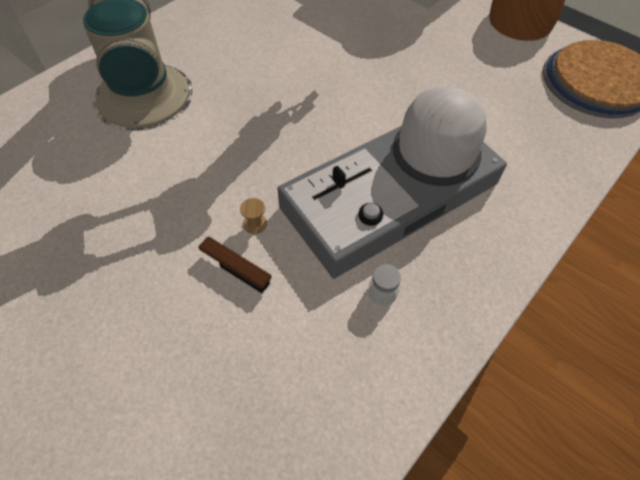

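View pics/side0.png

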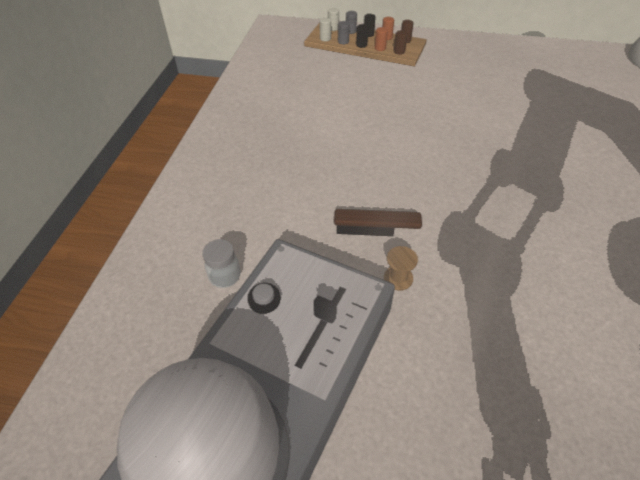

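The scene view shows the former: button at about (371,211), lever top at (339,172), slot (314,196)–(371,169). The side view shows the button at (263,293), lever top at (325,297), slot (343,290)–(299,366). Spool, brush and jar stand around the off end.

```bash
cat > h.py <<'E'
from bench import *
import numpy as np, cv2
def ray(c,u,v):
    d=c["R"].T@np.array([(u-c["cx"])/c["fx"],(v-c["cy"])/c["fy"],1]);return -c["R"].T@c["t"],d
def onz(c,u,v,z):
    o,d=ray(c,u,v);return o+d*(z-o[2])/d[2]
def tri(c1,p1,c2,p2):
    A=[];b=[]
    for c,p in((c1,p1),(c2,p2)):
        o,d=ray(c,*p);P=np.eye(3)-np.outer(d,d)/(d@d);A.append(P);b.append(P@o)
    return np.linalg.lstsq(np.vstack(A),np.hstack(b),rcond=None)[0]
E
python3 - <<'E'
from h import *
np.set_printoptions(precision=4,suppress=True)
a=camera("scene");b=camera("side")
print("tri button",tri(a,(371,210),b,(263,293)),"lever",tri(a,(339,173),b,(326,298)))
print("slot scene",onz(a,314,196,.07),onz(a,371,169,.07),"side",onz(b,343,290,.07),onz(b,299,366,.07))
print("corners scene",[onz(a,*p,.07) for p in((281,190),(332,254),(505,163))],"side",[onz(b,*p,.07) for p in((281,241),(394,283))])
print("spool",onz(a,253,207,.055),onz(b,402,257,.055),"jar",onz(a,386,277,.065),onz(b,219,250,.065))
print("brush",[onz(a,*p,.038) for p in((204,243),(268,279))])
# ticks / slot masks in the side view
c=cv2.resize(b["frame"][220:400,200:420],None,fx=3.6,fy=3.3,interpolation=cv2.INTER_CUBIC)
cv2.imwrite("pics/side1.png",c[:,:,::-1])
E
```

```text
tri button [0.642  0.0422 0.0869] lever [0.5541 0.0512 0.113 ]
slot scene [0.5355 0.0063 0.07  ] [0.574  0.1307 0.07  ] side [0.5369 0.0048 0.07  ] [0.5718 0.1295 0.07  ]
corners scene [array([ 0.4796, -0.0251,  0.07  ]), array([ 0.6433, -0.0674,  0.07  ]), array([0.7618, 0.3223, 0.07  ])] side [array([ 0.6464, -0.0662,  0.07  ]), array([ 0.4674, -0.0212,  0.07  ])]
spool [ 0.46   -0.0818  0.055 ] [ 0.4599 -0.0828  0.055 ] jar [ 0.7399 -0.0379  0.065 ] [ 0.7372 -0.0344  0.065 ]
brush [array([ 0.4418, -0.1916,  0.038 ]), array([ 0.5814, -0.1663,  0.038 ])]
```

View pics/wrist0.png

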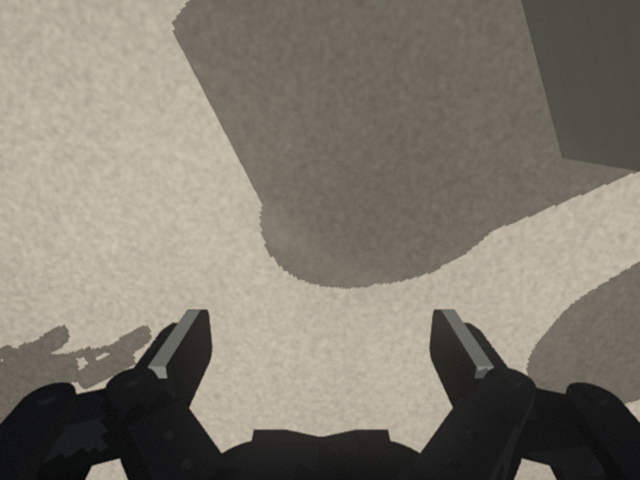

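The wrist view shows only the open fingers, the table and shadows. The measurements agree: former origin ≈ (0.589, 0.058), yaw ≈ −16.2°, button-to-slot distance 91 mm (90 expected). The lever is at former y ≈ −16, near the second click. I'll shut the fingers and line tool y up with former y on the way.

Emit:
arm_command:
  targets:
    - [-25,-28,0,-0.07,0]
    - [-53,-57,0,-0.148,0]
    - [-81,-87,0,-0.148,0]
    - [-109,-117,0,-0.148,0]
    - [-137,-147,0,-0.148,0]

```text
time: 0.67
eef_pos: [0.3032, 0.33, 0.2015]
orientation: [[-0.961, 0.278, 0.0], [0.278, 0.961, -0.0], [-0.0, -0.0, -1.0]]
force: [1.0, 0.2, 0.5]
grip_width: 0.0254
finger_force: 0.0
```

```bash
cat >> h.py <<'E'
np.set_printoptions(precision=4,suppress=True)
O=np.array([.5887,.0578,0]);yw=np.radians(-16.2)
F=np.array([[np.cos(yw),-np.sin(yw),0],[np.sin(yw),np.cos(yw),0],[0,0,1]])
def st(*tgt):
    s=get_state();p=np.array(s["eef_pos"]);R=np.array(s["orientation"])
    print("t",s["time"],"p",p,"former mm",1e3*F.T@(p-O),"toolx/y in former",(F.T@R)[:2,:2].ravel(),"f",F.T@np.array(s["force"]),"w",s["grip_width"])
    for t in tgt: print("to",t,"shift mm",R.T@(1e3*(O-p)+F@np.array(t)))
E
python3 -c "
from h import *
st((-200,100,200),(-35,30,200))"
```

```text
t 0.6667 p [0.3032 0.33   0.2015] former mm [-350.0705  181.7222  201.5001] toolx/y in former [-1.     -0.0011 -0.0011  1.    ] f [0.9594 0.4458 0.5135] w 0.025438520404760655
to (-200, 100, 200) shift mm [-149.9793  -81.8886    1.5431]
to (-35, 30, 200) shift mm [-314.9015 -152.0718    1.5892]
```

Emit:
arm_command:
  targets:
    - [-30,-20,0,0,0]
    - [-60,-45,0,0,0]
    - [-90,-70,0,0,0]
    - [-120,-95,0,0,0]
    - [-150,-120,0,0,0]

```text
time: 1.08
eef_pos: [0.4144, 0.1729, 0.2018]
orientation: [[-0.96, 0.279, 0.001], [0.279, 0.96, 0.0], [-0.0, 0.001, -1.0]]
force: [0.6, 0.7, 0.5]
grip_width: -0.0002
finger_force: 0.0
```

Emit:
arm_command:
  targets:
    - [-33,-6,0,0,0]
    - [-66,-12,0,0,0]
    - [-99,-18,0,0,0]
    - [-132,-24,0,0,0]
    - [-165,-30,0,0,0]

```text
time: 1.5
eef_pos: [0.5651, 0.0987, 0.2015]
orientation: [[-0.96, 0.28, -0.0], [0.28, 0.96, 0.0], [0.0, 0.0, -1.0]]
force: [0.0, 1.1, 0.7]
grip_width: 0.0002
finger_force: 0.0
```

Emit:
arm_command:
  targets:
    - [0,0,0,0,0]
    - [0,0,0,0,0]

```text
time: 1.67
eef_pos: [0.5649, 0.0988, 0.2007]
orientation: [[-0.96, 0.281, -0.001], [0.281, 0.96, 0.0], [0.001, -0.0, -1.0]]
force: [-0.4, 0.2, -0.5]
grip_width: 0.0001
finger_force: 0.0
```

```bash
python3 -c "
from h import *
st((-35,30,90))
c=camera('wrist');cv2.imwrite('pics/wrist1.png',c['frame'][:,:,::-1])
c=camera('side');cv2.imwrite('pics/side2.png',c['frame'][:,:,::-1])"
```

```text
t 1.6667 p [0.5649 0.0988 0.2007] former mm [-34.2971  32.7177 200.7159] toolx/y in former [-1.      0.0021  0.0021  1.    ] f [-0.4382  0.0801 -0.5421] w 5.342392312342157e-05
to (-35, 30, 90) shift mm [  0.5579  -2.686  110.7175]
```

View pics/wrist1.png

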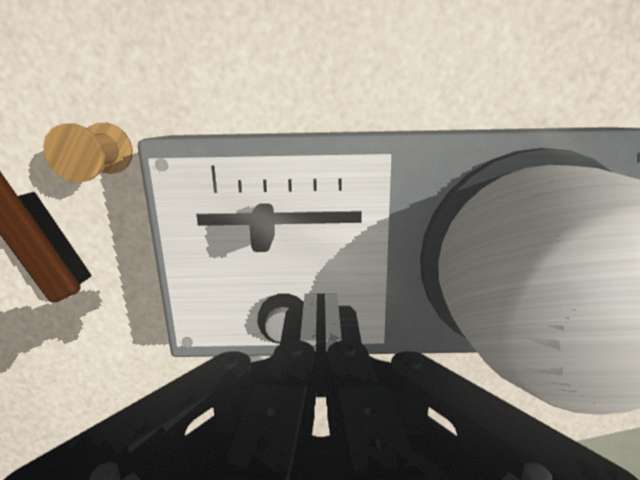

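The wrist view is clear. The off tick is at (214,180) with further ticks at u≈240, 265, 290, 315 and 340. The lever is at (262,225), the second click, the button at (280,318), and the shut fingers at (321,310). Now I'll refine the frame with tick rays.

```bash
cat >> h.py <<'E'
def wr(c,s,u,v,z):
    T=np.array(c["T_tool_cam"]);R=np.array(s["orientation"]);p=np.array(s["eef_pos"])
    d=R@T[:3,:3]@np.array([(u-c["cx"])/c["fx"],(v-c["cy"])/c["fy"],1]);o=p+R@T[:3,3]
    return 1e3*F.T@(o+d*(z-o[2])/d[2]-O)
E
python3 - <<'E'
from h import *
s=get_state();c=camera("wrist")
g=cv2.cvtColor(c["frame"],cv2.COLOR_RGB2GRAY)
m=(g[160:200,195:360]<110).astype(np.uint8)
n,l,st_,ce=cv2.connectedComponentsWithStats(m)
for i in range(1,n):
    if st_[i][4]>8:print(st_[i],ce[i]+[195,160],wr(c,s,*(ce[i]+[195,160]),.07))
print("slot",wr(c,s,197,218,.07),wr(c,s,361,216,.07))
m=(g[200:260,225:300]<60).astype(np.uint8);
for r in (205,209,235,242,247): 
    x=np.where(m[r-200])[0]+225; print(r,x.min(),x.max(),wr(c,s,(x.min()+x.max())/2,r,.115 if r>225 else .07))
E
```

```text
[16  9  5 26 55] [213.3636 181.1273] [-65.9775 -52.1614  70.    ]
[43 23  3 12 27] [239.0741 188.1481] [-60.3293 -32.0206  70.    ]
[68 23  3 12 27] [263.963  188.2963] [-60.2019 -12.0582  70.    ]
[93 23  3 11 27] [288.8519 188.3704] [-60.1344   7.9093  70.    ]
[118  22   3  12  25] [313.64 187.6 ] [-60.749   27.8014  70.    ]
[143  22   2  11  22] [338.5 187. ] [-61.2253  47.727   70.    ]
slot [-35.6279 -68.2382  70.    ] [-37.2746  66.5263  70.    ]Traceback (most recent call last):
  File "<stdin>", line 11, in <module>
    return umr_minimum(a, axis, None, out, keepdims, initial, where)
ValueError: zero-size array to reduction operation minimum which has no identity
```

Emit:
arm_command:
  targets:
    - [0,-8,30,0,0]
    - [0,-8,60,0,0]
    - [0,-8,90,0,0]
    - [0,-8,108,0,0]
    - [0,-8,108,0,0]

```text
time: 2.23
eef_pos: [0.5568, 0.0928, 0.09]
orientation: [[-0.961, 0.278, -0.009], [0.278, 0.961, -0.0], [0.008, -0.003, -1.0]]
force: [-0.7, 0.0, -0.3]
grip_width: 0.0001
finger_force: 0.0
```

Emit:
arm_command:
  targets:
    - [0,-6,0,0,0]
    - [0,-12,0,0,0]
    - [0,-18,0,0,0]
    - [0,-24,0,0,0]
    - [0,-30,0,0,0]

```text
time: 2.65
eef_pos: [0.5538, 0.0625, 0.0949]
orientation: [[-0.96, 0.279, 0.002], [0.279, 0.96, -0.0], [-0.002, 0.001, -1.0]]
force: [0.3, 0.4, -0.3]
grip_width: 0.0001
finger_force: 0.0
```

```bash
python3 - <<'E'
from h import *
st((-35,-30,90))
c=camera('wrist');cv2.imwrite('pics/wrist2.png',c['frame'][:,:,::-1])
E
```

```text
t 2.65 p [0.5538 0.0625 0.0949] former mm [-34.8404  -5.2057  94.9249] toolx/y in former [-1.      0.0003  0.0003  1.    ] f [ 0.1622  0.4157 -0.2605] w 0.00012072844193152536
to (-35, -30, 90) shift mm [  0.1639 -24.7975   4.9082]
```

View pics/wrist2.png

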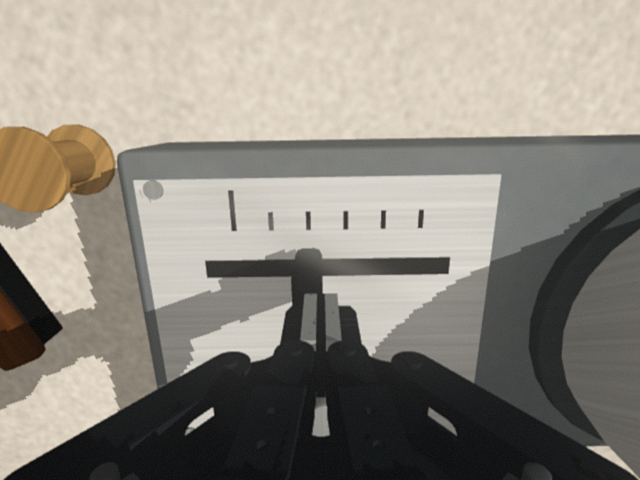

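The lever reads u≈297–322, which seems to overlap the fingers (u 303–340) with no force. Checking this in the side view before going on.

```bash
python3 - <<'E'
from h import *
st()
b=camera("side")["frame"][150:390,180:440]
a=cv2.imread("pics/wrist2.png")[170:410,200:460]
o=np.hstack([cv2.resize(x,(400,370),interpolation=cv2.INTER_CUBIC) for x in (b[:,:,::-1],a)])
cv2.imwrite("pics/z1.png",o)
E
```

```text
t 2.7 p [0.5532 0.0615 0.0946] former mm [-35.0917  -6.3903  94.6262] toolx/y in former [-1.      0.0007  0.0007  1.    ] f [-0.1579 -0.6698 -0.0057] w 0.0002357703443489241
```

View pics/z1.png

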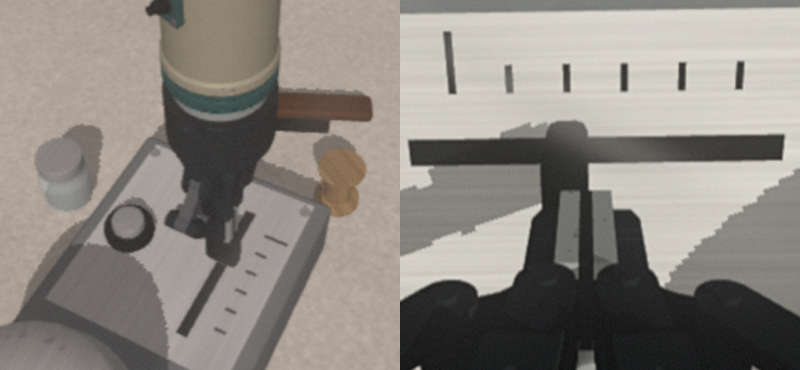

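```bash
python3 - <<'E'
from h import *
b=camera("side");a=camera("scene")
def pr(c,f):
    X=c["R"]@(O+F@(np.array(f)/1e3))+c["t"];return np.array([c["fx"]*X[0]/X[2]+c["cx"],c["fy"]*X[1]/X[2]+c["cy"]])
for n,f in dict(tcp=(-35,-6.4,94.6),tipR=(-46,-6,94.6),tipL=(-24,-6,94.6),up=(-35,-6.4,140),levtop=(-35,-12,115),levA=(-50,-12,115),levB=(-20,-12,115),levbot=(-35,-12,77),button=(55,-1,87)).items():
    print(n,"side crop",(pr(b,f)-[180,150])*400/260,"scene",pr(a,f))
s=a["frame"][120:260,260:440];v=b["frame"][230:350,250:380]
cv2.imwrite("pics/z2.png",np.hstack([cv2.resize(x[:,:,::-1],(400,400),interpolation=cv2.INTER_CUBIC) for x in(s,v)]))
st()
E
```

```text
tcp side crop [221.1637 250.3159] scene [340.8154 175.7186]
tipR side crop [232.4659 255.8512] scene [337.752 171.782]
tipL side crop [209.5539 245.5575] scene [344.2685 179.5234]
up side crop [220.8294 220.6077] scene [342.1503 159.4953]
levtop side crop [224.1193 232.313 ] scene [338.8681 169.8166]
levA side crop [240.202  239.3852] scene [334.3834 164.5131]
levB side crop [208.282  225.3487] scene [343.4198 175.1993]
levbot side crop [224.2423 256.0015] scene [337.8751 182.8675]
button side crop [129.1554 219.3316] scene [370.7011 210.0406]
t 2.85 p [0.5535 0.063  0.094 ] former mm [-35.275   -4.8634  94.0219] toolx/y in former [-1.      0.0009  0.0009  1.    ] f [0.527  0.3507 0.6603] w -0.0005459017294823798
```

View pics/z2.png

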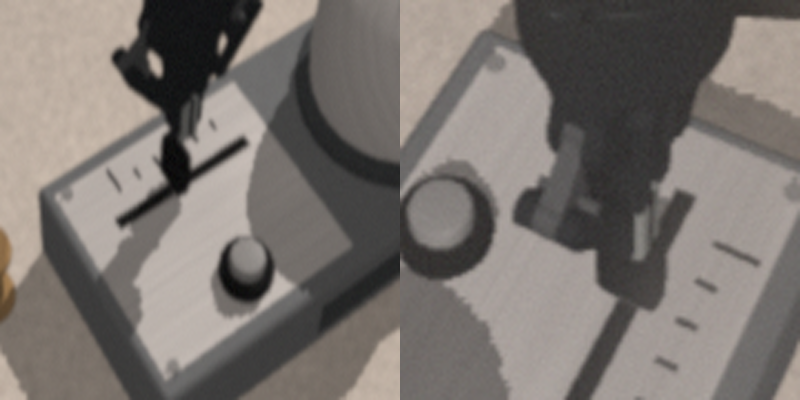

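The fingers look as if they stand above or over the lever with no contact, too close to the forbidden zone. I'll back off towards the dome at once, then check where the tips really are.

Emit:
arm_command:
  targets:
    - [0,10,0,0,0]
    - [0,20,0,0,0]
    - [0,30,0,0,0]
    - [0,30,0,0,0]
    - [0,30,0,0,0]

```text
time: 3.27
eef_pos: [0.5618, 0.0932, 0.0934]
orientation: [[-0.961, 0.277, -0.0], [0.277, 0.961, -0.0], [0.0, -0.0, -1.0]]
force: [0.1, -0.9, 0.0]
grip_width: 0.0002
finger_force: 0.0
```

```bash
python3 - <<'E'
from h import *
st()
b=camera("side");a=camera("scene");c=camera("wrist")
def pr(c,f):
    X=c["R"]@(O+F@(np.array(f)/1e3))+c["t"];return np.array([c["fx"]*X[0]/X[2]+c["cx"],c["fy"]*X[1]/X[2]+c["cy"]])
y=1e3*(F.T@(np.array(get_state()["eef_pos"])-O))
im=[(a,a["frame"][100:230,270:400].copy(),(270,100)),(b,b["frame"][230:360,250:380].copy(),(250,230))]
out=[]
for cam,x,o in im:
    x=cv2.resize(x[:,:,::-1],(400,400),interpolation=cv2.INTER_CUBIC)
    for dz,col in((0,(0,0,255)),(20,(0,255,0))):
        p=(pr(cam,y+[0,0,dz])-o)*400/130;cv2.circle(x,tuple(int(i) for i in p),4,col,-1)
    out.append(x)
cv2.imwrite("pics/z3.png",np.hstack(out))
cv2.imwrite("pics/w3.png",c["frame"][:,:,::-1])
E
```

```text
t 3.2667 p [0.5618 0.0932 0.0934] former mm [-35.7012  26.5378  93.4061] toolx/y in former [-1.     -0.0021 -0.0021  1.    ] f [ 0.3329 -0.8187  0.0184] w 0.00020764899157647019
```

View pics/z3.png

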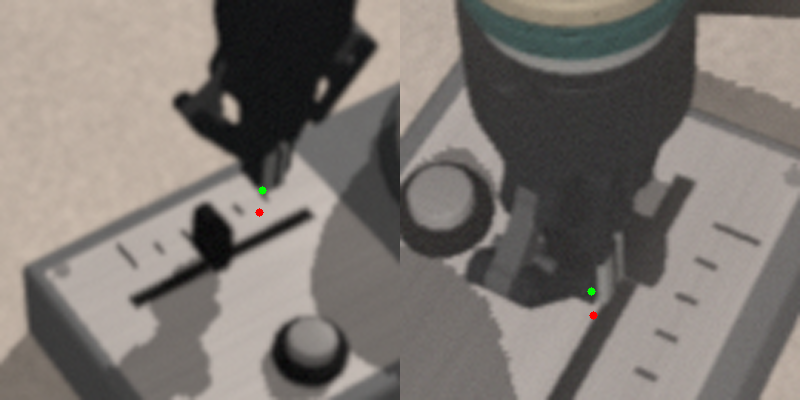

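The scene and side views show the physical tips at the green mark, about 20 mm behind the nominal TCP, so they skimmed over the lever top. Lowering 19 mm (TCP z ≈ 0.075, still above the deck) before pushing.

Emit:
arm_command:
  targets:
    - [0,0,8,0,0]
    - [0,0,14,0,0]
    - [0,0,18,0,0]
    - [0,0,18,0,0]

```text
time: 3.75
eef_pos: [0.5604, 0.0918, 0.0741]
orientation: [[-0.96, 0.279, -0.003], [0.279, 0.96, -0.0], [0.003, -0.001, -1.0]]
force: [-0.2, -0.5, 0.1]
grip_width: 0.0001
finger_force: 0.0
```

Emit:
arm_command:
  targets:
    - [0,-5,0,0,0]
    - [0,-10,0,0,0]
    - [0,-15,0,0,0]
    - [0,-20,0,0,0]
    - [0,-22,0,0,0]

```text
time: 4.17
eef_pos: [0.5559, 0.0714, 0.0759]
orientation: [[-0.96, 0.281, 0.002], [0.281, 0.96, 0.002], [-0.001, 0.003, -1.0]]
force: [1.9, 5.0, -0.9]
grip_width: -0.0002
finger_force: 2.1
```

```bash
cat >> h.py <<'E'
def lev():
    """ticks and lever stem at the slot in the wrist picture -> lever y in tick units of mm (joint value)"""
    s=get_state();c=camera("wrist");g=cv2.cvtColor(c["frame"],cv2.COLOR_RGB2GRAY);return s,c,g
E
python3 - <<'E'
from h import *
st()
c=camera("wrist");cv2.imwrite("pics/w4.png",c["frame"][150:430,150:510,::-1])
E
```

```text
t 4.1667 p [0.5559 0.0714 0.0759] former mm [-35.2718   3.91    75.8938] toolx/y in former [-1.      0.0016  0.0016  1.    ] f [ 0.4643  5.3575 -0.9265] w -0.00018516125627852118
```

View pics/w4.png

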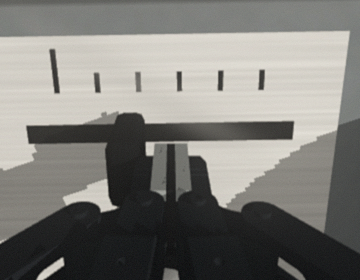

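The fingers now press the lever towards off: 5.4 N, lever about 35 mm in tick units, contact offset ≈ 21 mm as expected. Continuing to the off stop.

Emit:
arm_command:
  targets:
    - [0,-5,0,0,0]
    - [0,-10,0,0,0]
    - [0,-15,0,0,0]
    - [0,-20,0,0,0]
    - [0,-25,0,0,0]

```text
time: 4.63
eef_pos: [0.5499, 0.0494, 0.0762]
orientation: [[-0.96, 0.28, 0.003], [0.281, 0.96, 0.005], [-0.002, 0.006, -1.0]]
force: [4.4, 15.9, -0.5]
grip_width: -0.0004
finger_force: 7.1
```

Emit:
arm_command:
  targets:
    - [0,-3,0,0,0]
    - [0,-6,0,0,0]
    - [0,-9,0,0,0]
    - [0,-9,0,0,0]

```text
time: 4.97
eef_pos: [0.5465, 0.0386, 0.0761]
orientation: [[-0.96, 0.279, 0.001], [0.279, 0.96, 0.001], [-0.001, 0.001, -1.0]]
force: [1.0, 3.9, 1.4]
grip_width: -0.0001
finger_force: 2.2
```

```bash
python3 - <<'E'
from h import *
st()
E
```

```text
t 4.9667 p [0.5465 0.0386 0.0761] former mm [-35.1677 -30.2094  76.0592] toolx/y in former [-1.      0.0005  0.0005  1.    ] f [-0.0907  4.0559  1.3854] w -0.00010772018907592173
```

Emit:
arm_command:
  targets:
    - [0,-2,0,0,0]
    - [0,-3,0,0,0]
    - [0,-3,0,0,0]
    - [0,-3,0,0,0]

```text
time: 5.3
eef_pos: [0.546, 0.0364, 0.0761]
orientation: [[-0.96, 0.28, 0.002], [0.28, 0.96, 0.002], [-0.001, 0.003, -1.0]]
force: [2.7, 6.5, 1.4]
grip_width: -0.0001
finger_force: 3.4
```

```bash
python3 - <<'E'
from h import *
st()
c=camera("wrist");cv2.imwrite("pics/w5.png",c["frame"][150:430,150:510,::-1])
E
```

```text
t 5.3 p [0.546  0.0364 0.0761] former mm [-35.0754 -32.4496  76.0579] toolx/y in former [-1.     0.001  0.001  1.   ] f [0.7389 7.03   1.378 ] w -5.434633820106604e-05
```

View pics/w5.png

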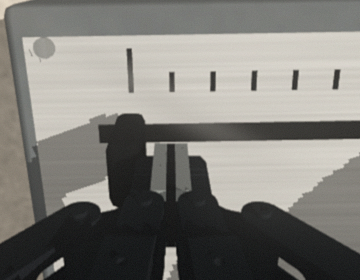

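The lever (u≈128) lines up with the long off tick (u≈130). One firmer push to confirm the hard stop.

Emit:
arm_command:
  targets:
    - [0,-2,0,0,0]
    - [0,-4,0,0,0]
    - [0,-4,0,0,0]
    - [0,-4,0,0,0]

```text
time: 5.68
eef_pos: [0.5459, 0.036, 0.0762]
orientation: [[-0.959, 0.282, 0.004], [0.282, 0.959, 0.008], [-0.002, 0.009, -1.0]]
force: [4.3, 14.7, 0.6]
grip_width: -0.0
finger_force: 7.4
```

```bash
python3 -c "
from h import *
st()"
```

```text
t 5.6833 p [0.5459 0.036  0.0762] former mm [-35.0131 -32.8485  76.2155] toolx/y in former [-1.      0.0029  0.0029  1.    ] f [ 0.0611 15.3234  0.5576] w -3.3659208285611744e-05
```

The hard stop is confirmed: 15 N with no further motion. Going round to the far side over the top.

Emit:
arm_command:
  targets:
    - [0,8,0,0,0]
    - [0,16,0,0,0]
    - [0,18,-30,0,0]
    - [0,18,-65,0,0]
    - [0,18,-95,0,0]

```text
time: 6.1
eef_pos: [0.5483, 0.0479, 0.1715]
orientation: [[-0.96, 0.279, -0.002], [0.279, 0.96, -0.002], [0.001, -0.003, -1.0]]
force: [0.6, -0.1, -0.5]
grip_width: -0.0003
finger_force: 0.0
```

Emit:
arm_command:
  targets:
    - [0,-20,0,0,0]
    - [0,-45,0,0,0]
    - [0,-67,0,0,0]
    - [0,-67,0,0,0]
    - [0,-67,0,0,0]

```text
time: 6.52
eef_pos: [0.5297, -0.0168, 0.1705]
orientation: [[-0.96, 0.281, -0.001], [0.281, 0.96, -0.001], [0.001, -0.001, -1.0]]
force: [0.6, 0.7, -0.8]
grip_width: -0.0001
finger_force: 0.0
```

```bash
python3 - <<'E'
from h import *
st((-35,-92,76))
s=get_state();c=camera("wrist");cv2.imwrite("pics/w6.png",c["frame"][:,:,::-1])
g=cv2.cvtColor(c["frame"],cv2.COLOR_RGB2GRAY)
n,l,S,C=cv2.connectedComponentsWithStats((g<110).astype(np.uint8))
for i in range(1,n):
    if 15<S[i][4]<200 and S[i][2]<9: print(S[i],wr(c,s,*C[i],.07))
    elif S[i][4]<6000 and S[i][4]>=200: print("big",S[i],C[i])
E
```

```text
t 6.5167 p [ 0.5297 -0.0168  0.1705] former mm [-35.8653 -88.1313 170.4814] toolx/y in former [-1.      0.0022  0.0022  1.    ] f [ 0.3402  0.8052 -0.8197] w -0.00010916764766344353
to (-35, -92, 76) shift mm [-0.9453 -3.734  94.4861]
[369 173   4  29  85] [-65.7915 -52.0331  70.    ]
[480 187   4  13  39] [-61.0966  28.0415  70.    ]
[507 187   5  13  44] [-61.1022  48.0777  70.    ]
[397 189   3  13  38] [-59.7742 -32.0566  70.    ]
[425 188   3  13  36] [-60.6824 -11.8954  70.    ]
[452 188   4  13  41] [-60.5564   7.9976  70.    ]
big [ 346  216  183   54 3201] [417.8444 234.7245]
[299 241   6  32  97] [ -10.6151 -102.6687   70.    ]
```

Emit:
arm_command:
  targets:
    - [-1,-5,30,0,0]
    - [-1,-5,60,0,0]
    - [-1,-5,85,0,0]
    - [-1,-5,94,0,0]
    - [-1,-5,94,0,0]

```text
time: 6.98
eef_pos: [0.5279, -0.0196, 0.0742]
orientation: [[-0.961, 0.278, -0.006], [0.278, 0.961, 0.001], [0.006, -0.001, -1.0]]
force: [0.0, -0.2, -0.2]
grip_width: -0.0003
finger_force: 0.0
```

Emit:
arm_command:
  targets:
    - [0,4,0,0,0]
    - [0,8,0,0,0]
    - [0,12,0,0,0]
    - [0,16,0,0,0]
    - [0,20,0,0,0]

```text
time: 7.4
eef_pos: [0.5364, -0.0008, 0.0777]
orientation: [[-0.96, 0.279, 0.002], [0.279, 0.96, -0.0], [-0.002, 0.0, -1.0]]
force: [0.4, -0.3, 0.7]
grip_width: -0.0002
finger_force: 0.0
```

```bash
python3 -c "
from h import *
st()"
```

```text
t 7.4 p [ 0.5364 -0.0008  0.0777] former mm [-33.8684 -70.8751  77.6718] toolx/y in former [-1.     -0.0003 -0.0003  1.    ] f [ 0.4587 -0.1695  0.7283] w -0.00019549689348640755
```

Emit:
arm_command:
  targets:
    - [0,2,0,0,0]
    - [0,4,0,0,0]
    - [0,6,0,0,0]

```text
time: 7.65
eef_pos: [0.5375, 0.0033, 0.0774]
orientation: [[-0.961, 0.278, 0.001], [0.278, 0.961, -0.002], [-0.001, -0.002, -1.0]]
force: [-0.6, -6.0, 5.1]
grip_width: -0.0005
finger_force: 3.5
```

Emit:
arm_command:
  targets:
    - [0,2,0,0,0]
    - [0,4,0,0,0]
    - [0,6,0,0,0]

```text
time: 7.9
eef_pos: [0.5388, 0.0079, 0.0772]
orientation: [[-0.961, 0.278, -0.0], [0.278, 0.961, -0.004], [-0.001, -0.004, -1.0]]
force: [-2.9, -9.9, 6.3]
grip_width: -0.0
finger_force: 5.7
```

```bash
cat >> h.py <<'E'
def ticks():
    s=get_state();c=camera("wrist");g=cv2.cvtColor(c["frame"],cv2.COLOR_RGB2GRAY)
    # lever stem just above the slot: dark run beside the slot on its tick side, at former x=-48, z=80
    n,l,S,C=cv2.connectedComponentsWithStats((g<110).astype(np.uint8))
    t=[(C[i][0],wr(c,s,*C[i],.07)) for i in range(1,n) if 15<S[i][4]<300 and S[i][2]<9]
    print("ticks",[(round(u),w.round(1)) for u,w in t if -75<w[0]<-50])
    return s,c,g
E
python3 - <<'E'
from h import *
st()
s,c,g=ticks()
for v in range(235,300,8):
    x=np.where(g[v,:]<55)[0]; x=x[(x>250)&(x<480)]; print(v,x.min() if len(x) else 0,x.max() if len(x) else 0,end="; ")
E
```

```text
t 7.9 p [0.5388 0.0079 0.0772] former mm [-34.0331 -61.893   77.2405] toolx/y in former [-1.     -0.0012 -0.0012  1.    ] f [ -0.0249 -10.3055   6.2538] w -2.8788482973827882e-05
ticks [(341, array([-66.2, -52.1,  70. ])), (423, array([-60.2, -12. ,  70. ])), (464, array([-60.5,   8. ,  70. ])), (505, array([-60.9,  28.1,  70. ])), (546, array([-61.2,  48.1,  70. ])), (382, array([-60.2, -31.9,  70. ]))]
235 381 464; 243 0 0; 251 0 0; 259 0 0; 267 0 0; 275 308 468; 283 308 440; 291 345 354; 299 318 371;
```

Emit:
arm_command:
  targets:
    - [0,2,0,0,0]
    - [0,4,0,0,0]
    - [0,4,0,0,0]

```text
time: 8.2
eef_pos: [0.5402, 0.0148, 0.0767]
orientation: [[-0.96, 0.28, 0.001], [0.28, 0.96, 0.002], [-0.0, 0.002, -1.0]]
force: [-0.4, -0.9, 0.5]
grip_width: 0.0
finger_force: 0.0
```

```bash
python3 - <<'E'
from h import *
st()
s,c,g=ticks()
cv2.imwrite("pics/w7.png",c["frame"][150:430,200:560,::-1])
E
```

```text
t 8.2 p [0.5402 0.0148 0.0767] former mm [-34.5721 -54.7703  76.6524] toolx/y in former [-1.      0.0007  0.0007  1.    ] f [-0.1287 -1.0242  0.538 ] w 3.514080285131367e-05
ticks [(326, array([-66.3, -52. ,  70. ])), (490, array([-60.9,  28.1,  70. ])), (531, array([-61.2,  48.1,  70. ])), (367, array([-59.9, -32. ,  70. ])), (408, array([-59.9, -11.9,  70. ])), (449, array([-60.5,   8.1,  70. ]))]
```

View pics/w7.png

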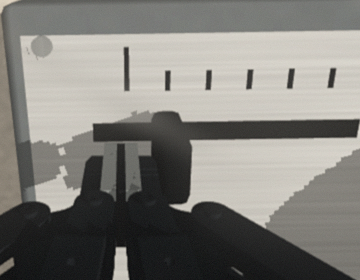

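The snap is confirmed: the force dropped to zero and the lever is at the first click (u≈170 against tick 168). I've now viewed 11 pictures, one over the limit of 10, so from here I'll use numbers and force only. Next is click two.

Emit:
arm_command:
  targets:
    - [0,2,0,0,0]
    - [0,4,0,0,0]
    - [0,6,0,0,0]
    - [0,8,0,0,0]
    - [0,9,0,0,0]

```text
time: 8.67
eef_pos: [0.5419, 0.022, 0.0763]
orientation: [[-0.96, 0.278, -0.002], [0.278, 0.96, -0.002], [0.001, -0.002, -1.0]]
force: [-1.1, -4.8, 0.1]
grip_width: 0.0001
finger_force: 2.1
```

Emit:
arm_command:
  targets:
    - [0,2,0,0,0]
    - [0,3,0,0,0]
    - [0,3,0,0,0]

```text
time: 8.92
eef_pos: [0.5428, 0.0253, 0.0763]
orientation: [[-0.96, 0.279, -0.001], [0.279, 0.96, -0.001], [0.001, -0.001, -1.0]]
force: [-1.1, -2.8, -0.7]
grip_width: 0.0001
finger_force: 1.5
```

Emit:
arm_command:
  targets:
    - [0,2,0,0,0]
    - [0,3,0,0,0]
    - [0,3,0,0,0]

```text
time: 9.17
eef_pos: [0.5442, 0.0292, 0.0765]
orientation: [[-0.96, 0.28, 0.0], [0.28, 0.96, 0.001], [0.0, 0.001, -1.0]]
force: [-0.3, 0.1, -0.1]
grip_width: -0.0001
finger_force: 0.1
```

```bash
python3 - <<'E'
from h import *
st()
s,c,g=ticks()
for v in range(255,300,4):
    x=np.where(g[v,:]<70)[0]; print(v,x.min() if len(x) else 0,x.max() if len(x) else 0,end="; ")
E
```

```text
t 9.1667 p [0.5442 0.0292 0.0765] former mm [-34.7388 -39.9049  76.4779] toolx/y in former [-1.      0.0006  0.0006  1.    ] f [-0.2974  0.0537 -0.123 ] w -7.656932460517365e-05
ticks [(295, array([-66.9, -52.1,  70. ])), (501, array([-61.2,  48.1,  70. ])), (378, array([-60.5, -11.9,  70. ])), (419, array([-60.7,   8.1,  70. ])), (460, array([-60.7,  28.1,  70. ])), (337, array([-59.8, -32.1,  70. ]))]
255 0 639; 259 0 639; 263 0 639; 267 0 639; 271 0 639; 275 0 639; 279 0 639; 283 0 639; 287 0 639; 291 0 639; 295 0 639; 299 0 639;
```

```bash
cat >> h.py <<'E'
def runs():
    s,c,g=ticks()
    for v in (262,265,268,292,300,310):
        m=np.r_[0,(g[v,180:540]<70).astype(int),0];d=np.diff(m);a=np.where(d==1)[0]+180;b=np.where(d==-1)[0]+179
        print(v,[(int(i),int(j)) for i,j in zip(a,b) if j-i>4])
E
python3 -c "
from h import *
runs()"
```

```text
ticks [(294, array([-66.8, -52.1,  70. ])), (418, array([-60.6,   8.1,  70. ])), (459, array([-60.7,  28.1,  70. ])), (500, array([-61.2,  48.2,  70. ])), (336, array([-59.8, -32. ,  70. ])), (377, array([-60.5, -11.9,  70. ]))]
262 [(361, 372)]
265 [(365, 375)]
268 []
292 [(349, 385)]
300 [(317, 324), (348, 386)]
310 [(288, 302), (317, 324), (339, 386)]
```

Emit:
arm_command:
  targets:
    - [0,2,0,0,0]
    - [0,3,0,0,0]
    - [0,3,0,0,0]

```text
time: 9.52
eef_pos: [0.5455, 0.032, 0.0768]
orientation: [[-0.96, 0.279, 0.001], [0.279, 0.96, 0.001], [-0.001, 0.001, -1.0]]
force: [-1.0, -0.2, -0.6]
grip_width: 0.0
finger_force: 0.0
```

```bash
python3 -c "
from h import *
st();runs()"
```

```text
t 9.5167 p [0.5455 0.032  0.0768] former mm [-34.3141 -36.8685  76.8032] toolx/y in former [-1.     -0.0001 -0.0001  1.    ] f [-0.8862 -0.5026 -0.5608] w 2.3973424067853992e-05
ticks [(289, array([-68.4, -52.1,  70. ])), (413, array([-60.6,   8.1,  70. ])), (454, array([-60.8,  28.1,  70. ])), (495, array([-61.3,  48.1,  70. ])), (331, array([-60., -32.,  70.])), (372, array([-60.3, -11.9,  70. ]))]
262 [(363, 383)]
265 [(369, 385)]
268 [(370, 386)]
292 [(358, 396)]
300 [(317, 324), (358, 398)]
310 [(288, 302), (317, 324), (339, 353), (358, 397)]
```

Second click confirmed: the lever is at about 41 mm and free of the finger. Now the third, with contact near −33 and the ridge near −23.

Emit:
arm_command:
  targets:
    - [0,2,0,0,0]
    - [0,4,0,0,0]
    - [0,6,0,0,0]
    - [0,8,0,0,0]
    - [0,9,0,0,0]

```text
time: 9.98
eef_pos: [0.5473, 0.0392, 0.0765]
orientation: [[-0.961, 0.278, -0.001], [0.278, 0.961, -0.002], [0.0, -0.002, -1.0]]
force: [-1.1, -3.6, 0.1]
grip_width: 0.0001
finger_force: 2.0
```

Emit:
arm_command:
  targets:
    - [0,1,0,0,0]
    - [0,2,0,0,0]
    - [0,2,0,0,0]

```text
time: 10.23
eef_pos: [0.5479, 0.0416, 0.0766]
orientation: [[-0.96, 0.279, -0.0], [0.279, 0.96, -0.0], [0.0, -0.001, -1.0]]
force: [-1.5, -2.9, -0.3]
grip_width: 0.0001
finger_force: 1.7
```

```bash
python3 -c "
from h import *
st();runs()"
```

```text
t 10.2333 p [0.5479 0.0416 0.0766] former mm [-34.6181 -26.9394  76.5632] toolx/y in former [-1. -0. -0.  1.] f [-0.6536 -3.1884 -0.3362] w 8.958020411454708e-05
ticks [(268, array([-66.3, -52.1,  70. ])), (433, array([-60.8,  28.1,  70. ])), (474, array([-61.1,  48.1,  70. ])), (310, array([-60.2, -31.9,  70. ])), (351, array([-60.1, -11.9,  70. ])), (392, array([-60.4,   8. ,  70. ]))]
262 [(362, 368)]
265 []
268 []
292 [(346, 382)]
300 [(317, 324), (346, 383)]
310 [(288, 302), (317, 324), (339, 383)]
```

Emit:
arm_command:
  targets:
    - [0,1,0,0,0]
    - [0,2,0,0,0]
    - [0,2,0,0,0]

```text
time: 10.53
eef_pos: [0.5486, 0.0438, 0.0766]
orientation: [[-0.96, 0.279, -0.0], [0.279, 0.96, 0.0], [0.0, -0.0, -1.0]]
force: [-1.0, -3.5, 0.3]
grip_width: -0.0002
finger_force: 1.7
```

Emit:
arm_command:
  targets:
    - [0,1,0,0,0]
    - [0,2,0,0,0]
    - [0,2,0,0,0]

```text
time: 10.78
eef_pos: [0.5493, 0.0464, 0.0766]
orientation: [[-0.96, 0.279, 0.0], [0.279, 0.96, 0.001], [0.0, 0.001, -1.0]]
force: [-1.6, -3.0, -0.6]
grip_width: -0.0001
finger_force: 0.9
```

```bash
python3 -c "
from h import *
st();runs()"
```

```text
t 10.7833 p [0.5493 0.0464 0.0766] former mm [-34.6364 -21.953   76.5624] toolx/y in former [-1.      0.0003  0.0003  1.    ] f [-0.6513 -3.329  -0.6356] w -0.00014281591930167875
ticks [(258, array([-65.9, -52.1,  70. ])), (423, array([-60.7,  28.1,  70. ])), (464, array([-61.2,  48.1,  70. ])), (341, array([-60.2, -11.9,  70. ])), (382, array([-60.7,   8.1,  70. ])), (300, array([-60.3, -32. ,  70. ]))]
262 []
265 []
268 []
292 [(346, 382)]
300 [(317, 324), (346, 384)]
310 [(288, 302), (317, 324), (339, 383)]
```

Emit:
arm_command:
  targets:
    - [0,1,0,0,0]
    - [0,1,0,0,0]
    - [0,1,0,0,0]

```text
time: 11.08
eef_pos: [0.5498, 0.0476, 0.0767]
orientation: [[-0.96, 0.279, 0.001], [0.279, 0.96, 0.002], [-0.0, 0.002, -1.0]]
force: [-0.4, -0.3, 0.0]
grip_width: -0.0002
finger_force: 0.0
```

```bash
python3 -c "
from h import *
st();runs()"
```

```text
t 11.0833 p [0.5498 0.0476 0.0767] former mm [-34.4841 -20.648   76.6513] toolx/y in former [-1.      0.0004  0.0004  1.    ] f [-0.253  -0.4022  0.0215] w -0.00021618920927954838
ticks [(255, array([-65.9, -52.1,  70. ])), (420, array([-60.9,  28. ,  70. ])), (461, array([-61.2,  48.1,  70. ])), (297, array([-60.5, -31.9,  70. ])), (338, array([-60.3, -11.9,  70. ])), (379, array([-60.3,   8.1,  70. ]))]
262 [(364, 371)]
265 []
268 []
292 [(347, 383)]
300 [(317, 324), (347, 384)]
310 [(288, 302), (317, 324), (339, 384)]
```

Emit:
arm_command:
  targets:
    - [0,0,0,0,0]
    - [0,0,0,0,0]
    - [0,0,0,0,0]
    - [0,0,0,0,0]

```text
time: 11.47
eef_pos: [0.5496, 0.0468, 0.0767]
orientation: [[-0.96, 0.279, 0.0], [0.279, 0.96, 0.0], [-0.0, 0.0, -1.0]]
force: [-0.1, -0.6, -0.6]
grip_width: -0.0002
finger_force: 0.0
```

```bash
python3 -c "
from h import *
st();runs()"
```

```text
t 11.4667 p [0.5496 0.0468 0.0767] former mm [-34.4674 -21.4258  76.654 ] toolx/y in former [-1.      0.0001  0.0001  1.    ] f [ 0.0999 -0.5558 -0.5991] w -0.000231818104994751
ticks [(257, array([-66. , -52.1,  70. ])), (422, array([-60.9,  28.1,  70. ])), (463, array([-61.2,  48.1,  70. ])), (299, array([-60.8, -32. ,  70. ])), (340, array([-60.1, -11.9,  70. ])), (381, array([-60.6,   8.1,  70. ]))]
262 [(365, 373)]
265 [(369, 375)]
268 []
292 [(349, 385)]
300 [(317, 324), (349, 387)]
310 [(288, 302), (317, 324), (339, 387)]
```

The lever is at about 52 mm, just over the crest and not yet in the notch. One or two mm more.

Emit:
arm_command:
  targets:
    - [0,1,0,0,0]
    - [0,2,0,0,0]
    - [0,2,0,0,0]
    - [0,2,0,0,0]

```text
time: 11.85
eef_pos: [0.5501, 0.0487, 0.0766]
orientation: [[-0.96, 0.279, 0.0], [0.279, 0.96, 0.0], [-0.0, 0.0, -1.0]]
force: [-0.6, -0.3, -0.3]
grip_width: 0.0002
finger_force: 0.0
```

```bash
python3 -c "
from h import *
st();runs()"
```

```text
t 11.85 p [0.5501 0.0487 0.0766] former mm [-34.5186 -19.4928  76.6346] toolx/y in former [-1.     -0.0001 -0.0001  1.    ] f [-0.4571 -0.4028 -0.3067] w 0.00024406673384135235
ticks [(253, array([-65.6, -52.1,  70. ])), (418, array([-60.7,  28.1,  70. ])), (459, array([-61.1,  48.1,  70. ])), (295, array([-60.8, -32. ,  70. ])), (336, array([-60.1, -11.9,  70. ])), (377, array([-60.5,   8.1,  70. ]))]
262 [(366, 386)]
265 [(367, 388)]
268 [(371, 389)]
292 [(361, 400)]
300 [(317, 324), (361, 402)]
310 [(288, 302), (317, 324), (339, 353), (361, 401)]
```

Lever at ≈ 59.8 mm, which is the third notch. Retreating, rising and moving over the button.

Emit:
arm_command:
  targets:
    - [0,-10,0,0,0]
    - [0,-16,0,0,0]
    - [0,-16,-35,0,0]
    - [0,-16,-70,0,0]
    - [0,-16,-90,0,0]

```text
time: 12.32
eef_pos: [0.5467, 0.0322, 0.1697]
orientation: [[-0.96, 0.28, 0.004], [0.28, 0.96, -0.0], [-0.004, 0.001, -1.0]]
force: [1.2, 0.7, -0.8]
grip_width: -0.0002
finger_force: 0.0
```

Emit:
arm_command:
  targets:
    - [-30,5,0,0,0]
    - [-60,20,0,0,0]
    - [-89,33,0,0,0]
    - [-89,33,0,0,0]
    - [-89,33,0,0,0]

```text
time: 12.73
eef_pos: [0.641, 0.0393, 0.1657]
orientation: [[-0.96, 0.279, -0.001], [0.279, 0.96, -0.0], [0.001, -0.0, -1.0]]
force: [-0.7, -0.2, -0.0]
grip_width: -0.0002
finger_force: 0.0
```

```bash
python3 - <<'E'
from h import *
st((54,-2,90))
s,c,g=ticks()
n,l,S,C=cv2.connectedComponentsWithStats((g<60).astype(np.uint8))
for i in range(1,n):
    if 300<S[i][4]<9000: print(S[i],C[i],wr(c,s,*C[i],.07))
E
```

```text
t 12.7333 p [0.641  0.0393 0.1657] former mm [ 55.3374  -3.1815 165.664 ] toolx/y in former [-1.      0.0004  0.0004  1.    ] f [-0.6528 -0.3565 -0.0442] w -0.0002088469339070471
to (54, -2, 90) shift mm [ 1.2569  1.2156 75.6648]
ticks [(243, array([-66.1, -52.1,  70. ])), (307, array([-60.3, -11.8,  70. ])), (338, array([-60.7,   8. ,  70. ])), (369, array([-61.3,  28.1,  70. ])), (401, array([-61.3,  48.2,  70. ])), (275, array([-60.2, -32. ,  70. ]))]
[ 495    4  140  267 6402] [531.9297 147.4881] [ -2.6782 141.6512  70.    ]
[ 271   71  115   53 1266] [321.7954 102.0308] [-32.1104  -2.3264  70.    ]
[   0   89   90  134 3901] [ 37.2933 157.3668] [   3.749  -198.9466   70.    ]
[  0 112  59  93 588] [ 22.7058 153.6071] [   1.1967 -208.4226   70.    ]
[308 202  49  49 532] [342.1692 220.6316] [49.0925 12.5171 70.    ]
```

Emit:
arm_command:
  targets:
    - [1,1,30,0,0]
    - [1,1,60,0,0]
    - [1,1,72,0,0]
    - [1,1,72,0,0]

```text
time: 13.12
eef_pos: [0.6349, 0.041, 0.0911]
orientation: [[-0.96, 0.279, -0.009], [0.279, 0.96, 0.0], [0.009, -0.002, -1.0]]
force: [-1.2, -1.3, -0.7]
grip_width: 0.0001
finger_force: 0.0
```

```bash
python3 - <<'E'
from h import *
st((54,-2,70))
s,c,g=ticks()
for v in range(40,130,8):
    m=np.r_[0,(g[v,180:540]<70).astype(int),0];d=np.diff(m);print(v,[(int(i)+180,int(j)+179) for i,j in zip(np.where(d==1)[0],np.where(d==-1)[0]) if j-i>6])
E
```

```text
t 13.1167 p [0.6349 0.041  0.0911] former mm [49.0894 -3.2299 91.066 ] toolx/y in former [-1.      0.0004  0.0004  1.    ] f [-0.7606 -1.5429 -0.7432] w 6.050101713443782e-05
to (54, -2, 70) shift mm [-5.0902  1.2781 21.0205]
ticks [(389, array([-61.2,  28.1,  70. ])), (258, array([-60.3, -31.9,  70. ])), (302, array([-60.3, -11.9,  70. ])), (346, array([-60.6,   8.3,  70. ])), (432, array([-58.8,  48.2,  70. ]))]
40 []
48 []
56 []
64 [(340, 363)]
72 [(334, 368)]
80 [(332, 368)]
88 [(332, 368)]
96 [(332, 369), (436, 465)]
104 [(187, 195), (197, 204), (206, 464)]
112 [(201, 463)]
120 [(332, 368)]
128 [(332, 367)]
```

Lever at the third tick. Pressing slowly now.

Emit:
arm_command:
  targets:
    - [-2,1,5,0,0]
    - [-2,1,10,0,0]
    - [-2,1,15,0,0]
    - [-2,1,18,0,0]
    - [-2,1,18,0,0]

```text
time: 13.58
eef_pos: [0.6413, 0.0417, 0.0762]
orientation: [[-0.96, 0.279, -0.001], [0.279, 0.96, 0.0], [0.001, -0.0, -1.0]]
force: [0.7, 0.8, 0.5]
grip_width: 0.0002
finger_force: 0.0
```

Emit:
arm_command:
  targets:
    - [0,0,2,0,0]
    - [0,0,4,0,0]
    - [0,0,6,0,0]
    - [0,0,6,0,0]

```text
time: 13.92
eef_pos: [0.6415, 0.0418, 0.0702]
orientation: [[-0.96, 0.279, -0.001], [0.279, 0.96, 0.0], [0.001, -0.0, -1.0]]
force: [-0.7, -0.1, -0.4]
grip_width: -0.0
finger_force: 0.0
```

Emit:
arm_command:
  targets:
    - [0,0,2,0,0]
    - [0,0,4,0,0]
    - [0,0,6,0,0]
    - [0,0,6,0,0]

```text
time: 14.25
eef_pos: [0.6414, 0.0418, 0.064]
orientation: [[-0.96, 0.279, -0.001], [0.279, 0.96, 0.0], [0.001, -0.0, -1.0]]
force: [-0.0, -0.2, 0.1]
grip_width: -0.0001
finger_force: 0.0
```

Emit:
arm_command:
  targets:
    - [0,0,2,0,0]
    - [0,0,4,0,0]
    - [0,0,4,0,0]

```text
time: 14.5
eef_pos: [0.642, 0.0418, 0.0606]
orientation: [[-0.96, 0.279, 0.0], [0.279, 0.96, 0.0], [-0.0, 0.0, -1.0]]
force: [-0.2, 0.0, 2.4]
grip_width: -0.0002
finger_force: 1.2
```

Contact at z ≈ 0.062 (2.4 N). Pressing on to the bottom.

Emit:
arm_command:
  targets:
    - [0,0,2,0,0]
    - [0,0,4,0,0]
    - [0,0,5,0,0]
    - [0,0,5,0,0]

```text
time: 14.83
eef_pos: [0.642, 0.0417, 0.0564]
orientation: [[-0.96, 0.279, 0.001], [0.279, 0.96, 0.0], [-0.001, 0.0, -1.0]]
force: [-0.6, 0.0, 5.5]
grip_width: 0.0002
finger_force: 2.9
```

Emit:
arm_command:
  targets:
    - [0,0,2,0,0]
    - [0,0,3,0,0]
    - [0,0,3,0,0]

```text
time: 15.08
eef_pos: [0.6422, 0.0417, 0.0561]
orientation: [[-0.96, 0.279, 0.002], [0.279, 0.96, -0.0], [-0.002, 0.001, -1.0]]
force: [-5.8, 0.0, 18.4]
grip_width: 0.0
finger_force: 9.3
```

Bottomed out at 18 N with no further travel. Rising clear.

Emit:
arm_command:
  targets:
    - [0,0,-20,0,0]
    - [0,0,-50,0,0]
    - [0,0,-85,0,0]
    - [0,0,-120,0,0]
    - [0,0,-150,0,0]

```text
time: 15.5
eef_pos: [0.6419, 0.0418, 0.2045]
orientation: [[-0.96, 0.279, 0.001], [0.279, 0.96, 0.0], [-0.001, 0.0, -1.0]]
force: [1.3, 0.4, -0.1]
grip_width: -0.0001
finger_force: 0.0
```

Emit:
arm_command:
  targets:
    - [0,0,0,0,0]
    - [0,0,0,0,0]
    - [0,0,0,0,0]
    - [0,0,0,0,0]

```text
time: 15.83
eef_pos: [0.6405, 0.0417, 0.2005]
orientation: [[-0.96, 0.279, -0.004], [0.279, 0.96, 0.0], [0.004, -0.001, -1.0]]
force: [0.5, -0.7, -0.1]
grip_width: -0.0004
finger_force: 0.0
```

```bash
python3 - <<'E'
from h import *
st()
s,c,g=ticks()
for v in range(90,230,6):
    m=np.r_[0,(g[v,200:450]<70).astype(int),0];d=np.diff(m);r=[(int(i)+200,int(j)+199) for i,j in zip(np.where(d==1)[0],np.where(d==-1)[0]) if 6<j-i<40]
    if r: print(v,r,[wr(c,s,(a+b)/2,v,.115)[:2].round(1) for a,b in r])
E
```

```text
t 15.8333 p [0.6405 0.0417 0.2005] former mm [ 54.2631  -0.9569 200.4521] toolx/y in former [-1.      0.0001  0.0001  1.    ] f [ 0.681  -0.511  -0.0503] w -0.000359915121801557
ticks [(250, array([-65.9, -52.1,  70. ])), (360, array([-61.1,  28.1,  70. ])), (388, array([-61.1,  48.1,  70. ])), (278, array([-60., -32.,  70.])), (306, array([-60.5, -12. ,  70. ])), (333, array([-60.7,   8.1,  70. ]))]
90 [(325, 344)] [array([-40.2,   7.8])]
96 [(325, 345)] [array([-36.7,   8.2])]
114 [(325, 344)] [array([-25.8,   8. ])]
120 [(326, 344)] [array([-22.1,   8.3])]
198 [(307, 336)] [array([29. , -0.3])]
210 [(297, 308), (336, 346)] [array([ 37.4, -13.5]), array([37.4, 13.2])]
216 [(298, 304), (340, 348)] [array([ 41.7, -14.6]), array([41.7, 15.3])]
222 [(342, 349)] [array([46. , 16.5])]
228 [(342, 348)] [array([50.4, 16.2])]
```

The lever top sits at y = 8.0, exactly on the third tick (8.1). The arm is clear, so I'm handing in.

```bash
python3 -c "
from bench import *
print(sign_off())"
```

```text
the job is handed in; nothing more can be done
None
```

I handed the job in with the lever pushed to its off stop, then set in the third notch (measured on the third tick), the button pressed to the bottom and the arm clear, but an early pass at z 0.09 skimmed over the lever top and may have briefly broken the "between the fingers" rule (about 5–7 mm from the lever middle against the 7 mm limit); I also viewed 11 pictures against the limit of 10, and sign-off gave no verdict.

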